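Lay the power supplies over, fans up

ROBOT

A 6-joint arm with a two-finger parallel gripper is mounted at the origin on the work surface. World frame = base frame: x ahead of the robot, y to its left, z up, the work surface at z = 0. Lengths are in m, angles in rad, forces in N, time in s.
With the tool pointing down it reaches from about 0.275 to 0.975 m from the base axis. Payload 8.4 kg.
Tool frame: the origin (TCP) lies on the centre line of the jaws, within the pads' length; the fingertips stand 11 mm ahead of it and the grasp point (between the pads) lies 8 mm behind it; z points along the fingers, y is the direction in which the jaws open and shut (so a half turn about z gives the same grasp; the last joint's range is limited). The gripper opens to 92 mm and grips with 3 to 60 N. Pads are 20 mm wide; open, the fingers measure 128 mm over their backs; the gripper's body (75 mm by 189 mm) begins 69 mm behind the grasp point.
Start: joints at [-1.188, 0.353, 1.633, -0, 1.155, -0.002], TCP at [0.235, -0.579, 0.226] pointing down, gripper open.
Joint ranges: [-2.63, 2.63], [-0.92, 2.1], [0.06, 2.66], [-1.3, 4.44], [0, 2.69], [-3.02, 3.02]. Speed limits (rad/s): [2.22, 2.22, 2.79, 3.14, 3.14, 3.14].

INTERFACE

Orientations are given as a unit quaternion [x, y, z, w].
In Python, from plant import manip gives the robot as it stands. Calls block until the motion is done:
- manip.move_to(position, orientation): joint-space move of the TCP to a pose.
- manip.servo_line(position, attitude=None, v=0.15, guard=None): straight line of the TCP; attitude=None keeps the orientation; v is the mean speed in m/s. With guard (N) it stops when the force on the tool has changed by that much, and returns True; else False.
- manip.goto_joints(angles): joint-space move.
- manip.gripper_to(opening, f_grip=None): finger opening in m; f_grip is the grip in N (None keeps the last); returns when the fingers have stopped.
- manip.wait(seconds).
- manip.inverse_kinematics(position, orientation): joint angles nearest the present ones, or None.
- manip.get_state(): the state.
- manip.camera(name): name is "scene" or "top" or "wrist"; returns (picture, depth): 420x560x3 uint8, red, green, blue; 420x560 float32, m along the optical axis (not along the pixel's ray), 0 where there is no reading.
- manip.camera_model(name): a dict with "vertical_fov" (degrees; the focal length in pixels is half the picture's height over the tangent of half this angle, whatever the lens; pixels are square), "cx", "cy" (the principal point, pixels), "extrinsics" (4x4, takes a point from world to camera coordinates); the wrist camera has in their place "mount" (4x4, takes a point from camera to tool coordinates, whose origin is the TCP and whose axes are the flange's). Camera axes: x right, y down, z forward; pixel columns grow to the right and rows downward; lengths in m; the calibration is good to about 2 mm. The wrist camera is an equidistant fisheye: a pixel r from the principal point sees the ray r / f radians off the axis. A picture is of the moment at which its call begins: read the wrist's pose just before it. camera_model takes no time and is no camera call.
A pose or a line that the arm cannot do raises manip.PlanningError and nothing moves.
- manip.sign_off(): hands the job in, once; it reports no verdict.
The state is a dict: "time": time; "joint_pos": joint angles; "joint_velocities": joint speeds; "tau": joint torques, N m; "eef_pos": TCP position; "tcp_rot": TCP orientation; "wrist_force": force on the tool from outside, world axes, zero at the start; "wrist_torque": the same for the moment, N m; "opening": finger opening in m.
Only numpy, scipy, OpenCV 4.12 (cv2) and the standard library are available. Lean on these libraries where they do the work, as an engineer would, in place of code of your own. Each camera call takes 0.05 s, during which the arm holds its last target.

TASK

Two small power supplies, the steel boxes with a round fan in one broad face, stand on end on the foam mat. With a fingertip, gently push each one over where it stands, so that it topples onto its back and lies flat on the mat with its fan facing up, ready for a fan test. Do not pinch or lift them, and leave the ribbed drive enclosure standing and everything else where it is.

Things in the scene. Friction and masses are not known exactly. Their poses are not given: they have to be found in the camera images.
- supply_a: power supply: plain steel box on end on the mat, 125 mm high, 100 wide (y), 63.5 thick (x), 0.5 to 1 kg, loose. Origin: centre of its underside, 12 mm above the table; z up. Own x points out of the broad face with the round 88 mm fan (wire guard 3 mm proud, no effect); x points up once it lies fan up. Fan starts facing away from the robot, within 35 deg. Tips past balance at 27 deg, then falls by itself
- supply_a_mid (a point): middle of power supply a, 62.5 mm above its underside (74.5 mm above the table standing, 43.75 mm lying flat)
- supply_b: power supply: plain steel box on end on the mat, 125 mm high, 100 wide (y), 63.5 thick (x), 0.5 to 1 kg, loose. Origin: centre of its underside, 12 mm above the table; z up. Own x points out of the broad face with the round 88 mm fan (wire guard 3 mm proud, no effect); x points up once it lies fan up. Fan starts facing away from the robot, within 35 deg. Tips past balance at 27 deg, then falls by itself
- supply_b_mid (a point): middle of power supply b, 62.5 mm above its underside (74.5 mm above the table standing, 43.75 mm lying flat)
- enclosure: drive enclosure, a look-alike without a fan: ribbed aluminium box, 120 mm high, 100 wide (y), 69 thick (x) over its ribs, on end on the mat in one of the three swapped places, which lie side by side about 280 mm apart. Origin: centre of its underside; x out of a ribbed broad face, z up. Loose; must stay standing
- cooler: bystander: low finned processor cooler, 66 x 66 mm, 42 mm high, on the mat behind (farther from the robot than) the gaps between the standing boxes. Origin: centre of its underside. Loose
- screw_dish: bystander: round steel screw dish, 80 mm across, 25 mm high, on the mat behind the other gap. Origin: centre of its underside. Loose
- memory: bystander: green memory stick 133 x 34 mm, 8 mm high, lying across on the mat behind the middle box. Origin: centre of its underside. Loose
- screwdriver: bystander: screwdriver, 190 mm long, under 40 mm high, lying across on the mat behind the left or right box. Loose
- brush: bystander: brush, about 200 mm long, under 40 mm high, lying across on the mat behind the other outer box. Loose
- mat: dark foam mat, fixed, 450 mm (x) by 930 mm (y), 12 mm thick; origin at the centre of its underside. Nothing stands on it between the boxes and its near edge, where the supplies fall
There are look-alikes about, which are no part of the job. What is shaped like the supply_b but blue or yellow is not meant.

How it is judged:
By the outcome, as a careful person would: the job done as asked, in the order asked, and still so for the second after the job is handed in, with the robot touching nothing.
It also fails if it takes over 46 s, if anything falls off the work surface, if the arm or the gripper's body presses on something with over 40 N, if the wrist force passes 120 N, or if a joint passes its speed limit or range.

## Working session

There is one attempt and no reset: what is moved stays moved. The work goes in short steps, each a Python script; the robot and the scene stay as the last script left them, time stands still between calls to the robot, and variables do not carry over. Pictures are saved under pics/ and viewed, and the job is handed in when it is done.

```bash
mkdir -p pics; ls; python3 - <<'E'
from plant import manip
import cv2,numpy as np
for n in ("scene","top"):
    p,d=manip.camera(n); cv2.imwrite(f"pics/{n}0.png",p[:,:,::-1]); np.savez(f"{n}0.npz",p=p,d=d)
    m=manip.camera_model(n); print(n,m)
print(manip.get_state())
E
```

```text
pics
scene {'vertical_fov': 47.76714341591959, 'cx': 283.8178786482512, 'cy': 203.09238728763512, 'extrinsics': array([[-0.57971987,  0.81478525, -0.00706202,  0.38464319],
       [ 0.65171755,  0.45846021, -0.60421724, -0.20005313],
       [-0.48906964, -0.35487918, -0.79678834,  1.4513971 ],
       [ 0.        ,  0.        ,  0.        ,  1.        ]])}
top {'vertical_fov': 52.64016263736284, 'cx': 280.87520093387843, 'cy': 217.5768320034927, 'extrinsics': array([[ 0.02200645, -0.99945913,  0.02443699, -0.14385202],
       [-0.99919063, -0.02281064, -0.03313259,  0.46853583],
       [ 0.03367209, -0.02368808, -0.99915217,  1.26899422],
       [ 0.        ,  0.        ,  0.        ,  1.        ]])}
{'time': 0.1, 'joint_pos': array([-1.18839297e+00,  3.53587024e-01,  1.63402164e+00, -1.29062945e-05,
        1.15521940e+00, -2.38057998e-03]), 'joint_velocities': array([ 1.08916050e-03, -2.42587652e-03, -2.04458132e-03,  9.62087800e-05,
       -6.84445917e-05,  8.13629692e-05]), 'tau': array([ 1.82163094e-03, -5.94903266e+01, -3.34928799e+01,  7.00211688e-02,
        1.82871928e-02, -4.08578182e-05]), 'eef_pos': array([ 0.23445042, -0.57890804,  0.22495   ]), 'tcp_rot': array([ 9.81548995e-01,  1.91209801e-01, -1.22462497e-04, -6.05475253e-04]), 'wrist_force': array([-0.40926364, -0.40834391,  1.20244738]), 'wrist_torque': array([ 0.00151384, -0.00884735, -0.01167057]), 'opening': 0.09221205275388229}
```

View pics/scene0.png

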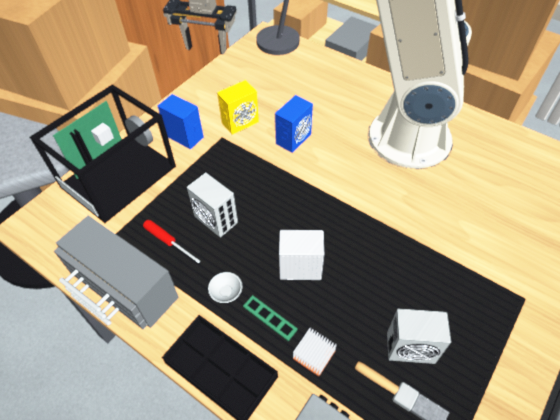

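View pics/top0.png

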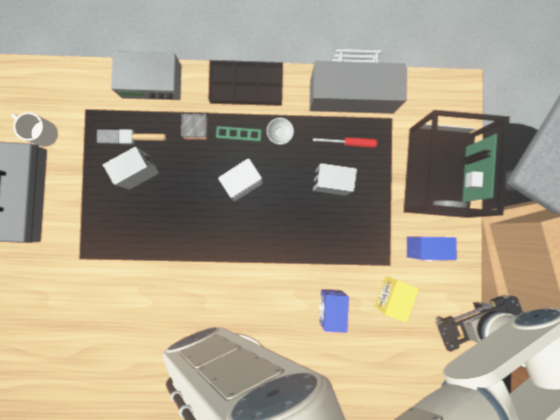

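The middle box at scene (301,255) is plain and ribbed with no fan, so it is the enclosure. The outer boxes are the supplies: scene (212,205) is top (336,178), and scene (418,338) is top (130,168). Both show fans on their far faces. Next I'll measure their top faces.

```bash
cat > h.py <<'E'
import numpy as np, cv2
from plant import manip
def cloud(n,d):
    m=manip.camera_model(n); f=210/np.tan(np.radians(m["vertical_fov"])/2)
    v,u=np.mgrid[0:420,0:560]; c=np.stack([(u-m["cx"])/f*d,(v-m["cy"])/f*d,d],-1)
    E=m["extrinsics"]; w=(c-E[:3,3])@E[:3,:3]; w[d<=0]=np.nan; return w
def tops(n,d,lo,hi,amin=150):
    w=cloud(n,d); z=w[...,2]
    k=((z>lo)&(z<hi)&(w[...,0]>.3)&(w[...,0]<.95)&(abs(w[...,1])<.55)).astype(np.uint8)
    N,L,S,C=cv2.connectedComponentsWithStats(k); out=[]
    for i in range(1,N):
        if S[i,4]<amin: continue
        p=w[L==i]; r=cv2.minAreaRect((p[:,:2]*1000).astype(np.float32))
        out.append((S[i,4],C[i].round(),np.round(r[0],1),np.round(r[1],1),round(r[2],1),np.round([np.median(p[:,2]),*p[:,:2].mean(0)],4)))
    return out
E
python3 - <<'E'
from h import *
for n in("top","scene"):
    d=np.load(n+"0.npz")["d"]
    for o in tops(n,d,.122,.155): print(n,*o)
E
```

```text
top 3263 [359.  82.] [ 850.3 -340.7] [102.1 261. ] 0.2 [ 0.1303  0.8474 -0.3398]
top 944 [125. 166.] [599.  295.2] [ 65.  100.6] 30.5 [0.1366 0.5984 0.2937]
top 900 [239. 178.] [574.1 -14.3] [68.9 99.8] 34.2 [ 0.132   0.5733 -0.0148]
top 876 [336. 177.] [ 581.8 -278.5] [100.8  64.5] 83.7 [ 0.1373  0.5807 -0.278 ]
top 283 [426. 248.] [ 393.2 -532.1] [60.9 34.5] 0.2 [ 0.1258  0.3935 -0.5321]
scene 197 [186. 111.] [ 395.  -531.6] [67.1 36.4] 0.1 [ 0.1255  0.3958 -0.5316]
scene 985 [210. 192.] [ 583.5 -279.2] [104.2  65.5] 83.0 [ 0.137   0.5864 -0.2751]
scene 4480 [112. 259.] [ 848.9 -341.3] [265.7  97. ] 89.9 [ 0.1303  0.8512 -0.3329]
scene 1172 [301. 244.] [575.8 -14.3] [69.2 99.9] 34.3 [ 0.1319  0.5781 -0.0131]
scene 1690 [422. 327.] [599.9 294.8] [ 65.6 100.9] 30.7 [0.1369 0.6029 0.2956]
```

Both cameras agree to within about 2 mm. The supplies are at (0.599, 0.295) with yaw +30.5° and at (0.582, -0.279) with yaw -6.5°. I'll push over the right one first.

```bash
cat >> h.py <<'E'
from scipy.spatial.transform import Rotation as R
def quat(deg): return (R.from_euler("z",deg,degrees=True)*R.from_euler("x",180,degrees=True)).as_quat()
def push(c,deg,final):
    a=np.radians(deg); n=np.array([np.cos(a),np.sin(a)]); c=np.array(c); q=quat(deg)
    P=lambda r,z:[*(c+n*r),z]
    try: manip.move_to(P(.070,.30),q)
    except manip.PlanningError as e: print(e); return
    manip.servo_line(P(.070,.129),v=.15)
    hit=manip.servo_line(P(.040,.129),v=.04,guard=3)
    s=manip.get_state(); p=np.array(s["eef_pos"]); r0=(p[:2]-c)@n; print("contact",hit,r0,s["wrist_force"].round(1))
    # follow the arc of the contact point about the near lower edge, 105 mm up the face
    for th in np.radians([8,16,24,30,34]):
        dx=.0635*np.cos(th)-.105*np.sin(th)-.0635; dz=.105*np.cos(th)+.0635*np.sin(th)-.105
        manip.servo_line(P(min(r0,.0448)+dx,.129+dz),v=.06)
        s=manip.get_state(); print(np.degrees(th),s["wrist_force"].round(1),s["eef_pos"].round(3),round(s["time"],2))
    manip.wait(.6)
    manip.servo_line(P(.03,.30),v=.2)
    print(manip.get_state()["time"])
E
python3 - <<'E'
from h import *
w=cloud("top",np.load("top0.npz")["d"]); print("case top z",np.nanpercentile(w[110:215,410:500,2],99))
manip.gripper_to(0,10)
manip.move_to([.45,-.25,.38],quat(-6.5))
push([.5825,-.2788],-6.5,0)
for n in("top","scene"):
    p,d=manip.camera(n); cv2.imwrite(f"pics/{n}1.png",p[:,:,::-1]); np.savez(n+"1.npz",p=p,d=d)
cv2.imwrite("pics/both1.png",cv2.resize(np.hstack([cv2.imread("pics/top1.png"),cv2.imread("pics/scene1.png")]),(800,300)))
E
```

```text
case top z 0.20341420959458567
contact False 0.040429037286328136 [ 2.1  0.6 -0.2]
8.0 [ 1.1 -1.  -0.9] [ 0.607 -0.282  0.137] 6.5
16.0 [ 0.9  0.7 -0.2] [ 0.591 -0.28   0.143] 6.93
24.000000000000004 [ 1.   0.2 -0.5] [ 0.574 -0.278  0.146] 7.37
29.999999999999996 [-0.1 -0.2  0. ] [ 0.562 -0.276  0.147] 7.73
34.0 [-0.3 -0.5 -0.9] [ 0.553 -0.275  0.147] 8.03
9.6
```

View pics/both1.png

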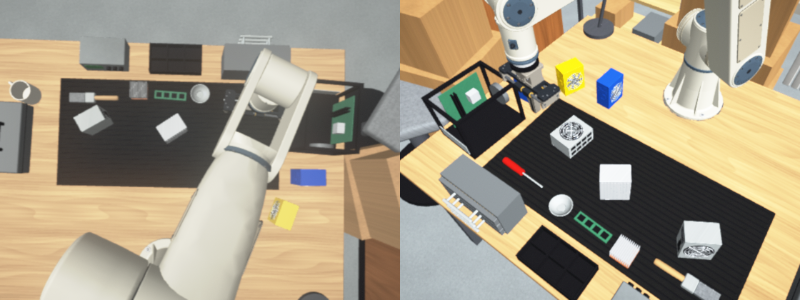

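In the scene view the right supply now lies flat with its fan up, at about (572,137) in the composite, and the other objects have not moved. Now the left one.

```bash
python3 - <<'E'
from h import *
manip.move_to([.48,.0,.38],quat(0))
push([.5995,.295],30.6,0)
manip.move_to([.40,-.40,.45],quat(-30))
for n in("top","scene"):
    p,d=manip.camera(n); cv2.imwrite(f"pics/{n}2.png",p[:,:,::-1]); np.savez(n+"2.npz",p=p,d=d)
    for lo,hi in((.063,.09),(.122,.155)):
        for o in tops(n,d,lo,hi): print(n,*o)
print(manip.get_state()["time"])
cv2.imwrite("pics/both2.png",cv2.resize(np.hstack([cv2.imread("pics/top2.png"),cv2.imread("pics/scene2.png")]),(800,300)))
E
```

```text
contact False 0.04072545527655253 [3.  1.5 1.8]
8.0 [1.6 1.9 0.8] [0.621 0.308 0.137] 14.97
16.0 [ 1.9  0.6 -0. ] [0.607 0.299 0.142] 15.41
24.000000000000004 [-0.5  0.2 -0.4] [0.593 0.291 0.146] 15.84
29.999999999999996 [-1.  -0.3 -0.1] [0.582 0.285 0.147] 16.21
34.0 [0.7 0.7 0.6] [0.574 0.28  0.147] 16.5
18.075
top 1589 [144.  74.] [870.1 270.1] [181.7 123.6] 89.4 [0.0878 0.8672 0.2653]
top 276 [351. 103.] [ 806.5 -326.4] [275.9  85.9] 70.8 [ 0.0767  0.8061 -0.3262]
top 1604 [149. 199.] [514.8 245.2] [126.7 100.9] 30.8 [0.076  0.5138 0.2434]
top 1531 [328. 213.] [ 486.3 -267.9] [102.2 124.9] 83.3 [ 0.0765  0.4861 -0.2668]
top 3262 [359.  82.] [ 851.1 -340.8] [104.7 261. ] 0.1 [ 0.1303  0.8473 -0.34  ]
top 897 [239. 178.] [574.  -14.6] [69.5 99.9] 34.2 [ 0.1322  0.5732 -0.015 ]
scene 166 [189. 127.] [ 401.2 -520.8] [31.  71.3] 63.6 [ 0.0761  0.4048 -0.5224]
scene 1557 [239. 186.] [ 488. -267.] [104.4 128.6] 83.4 [ 0.0762  0.4924 -0.2644]
scene 249 [300. 267.] [602.    3.9] [ 7.2 99. ] 35.0 [0.077  0.6025 0.0029]
scene 2463 [412. 296.] [515.  244.3] [129.1 101.2] 30.6 [0.0759 0.52   0.2457]
scene 460 [138. 304.] [ 894.4 -247.4] [ 71.5 185.4] 47.9 [ 0.0746  0.8829 -0.2353]
scene 502 [322. 409.] [830.5 209.3] [ 49.5 100.4] 35.4 [0.0885 0.8361 0.2121]
scene 191 [186. 111.] [ 395.5 -531. ] [37.5 64.6] 89.8 [ 0.1253  0.3958 -0.5315]
scene 4477 [112. 259.] [ 849.3 -340.6] [264.1  96.4] 89.9 [ 0.1303  0.8511 -0.3334]
scene 1173 [301. 244.] [575.2 -14.9] [ 69.2 101. ] 33.1 [ 0.1319  0.5781 -0.0131]
20.8583
```

View pics/both2.png

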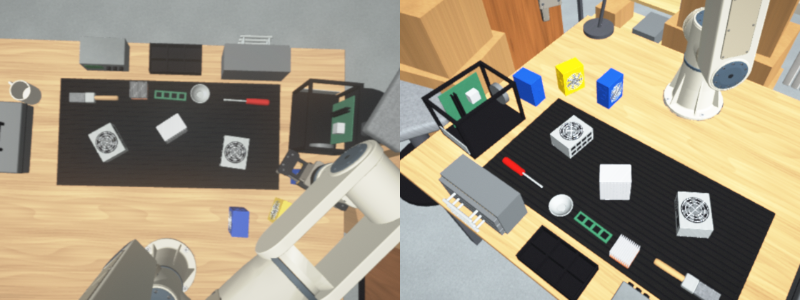

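Both supplies lie flat with fans up, at (107,142) and (235,152) in the top half of the composite. Their top faces are at 0.076 m and their centres are where toppling in place should put them. The enclosure and bystanders have not moved, and the arm is clear.

```bash
python3 -c "
from plant import manip
manip.sign_off()"
```

```text
the job is handed in; nothing more can be done
```

Both power supplies now lie flat on their backs with their fans up, and the job is handed in. I pushed each one over from behind with the closed fingertips near its top edge. The wrist force readings I took during the pushes stayed at about 4 N or less.

- **Supplies:** the top faces measure about 76 mm above the table, against 75.5 mm expected. Their centres are within about 4 mm of where toppling in place would put them, so they hardly slid.
- **Enclosure:** it is still standing, and its measured position changed by less than 1 mm.
- **Bystanders:** the cooler, dish, memory stick, screwdriver and brush look unmoved in the pictures; I did not measure their positions.
- **Time:** the clock read about 21 s at my last check, just before I handed the job in.
- **Check that did not trigger:** the 3 N contact guard did not stop the arm on either approach, because the contact force was too low. The push went ahead along the planned arc, and the final pictures confirm the result.

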